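# Unload the craft-room engraver and shut its guard

## Robot

A 6-joint arm with a two-finger parallel gripper is mounted at the origin on the work surface. World frame = base frame: x ahead of the robot, y to its left, z up, the work surface at z = 0. Lengths are in mm, angles in rad, forces in N, time in s.
With the tool pointing down it reaches from about 275 to 750 mm from the base axis. Payload 10.2 kg.
Tool frame: the origin (TCP) lies midway between the tips of the shut fingers; the grasp point (between the pads) lies 19 mm behind it; z points along the fingers, y is the direction in which the jaws open and shut (so a half turn about z gives the same grasp; the last joint's range is limited). The gripper opens to 85 mm and grips with 20 to 120 N. Pads are 22 mm wide; open, the fingers measure 114 mm over their backs; the gripper's body (76 mm by 85 mm) begins 54 mm behind the grasp point. The pads swing forward as they close: fully open they stand 13 mm farther back than shut.
Start: joints at [1.117, 0.313, 1.498, -0, 1.331, -0.223], TCP at [120.11, 511.082, 205.294] pointing down, gripper open.
Joint ranges: [-2.94, 2.94], [-0.97, 2.17], [0.19, 2.56], [-1.23, 4.37], [0.02, 3.11], [-2.88, 2.88]. Speed limits (rad/s): [2.39, 2.39, 3.01, 3.14, 3.14, 3.14].

## Interface

Orientations are given as a unit quaternion [w, x, y, z].
In Python, from rig import ctrl gives the robot as it stands.
- The arm moves only by the tool carry_out, never from a script. Its argument "plan" is a list of rows, each a list of 3 entries, a list of its own where there are three numbers: the finger opening in mm, from 0 to 85.4, then the shift along the tool's x, y, z in mm, then the turn, a rotation vector about the tool's x, y, z in units of 6 degrees (1.0 is 6 degrees). In form: [[grip, [x, y, z], [ax, ay, az]], ...]. A call has 1 to 20 rows; each row shifts and turns the commanded pose from where the row before left it, along the tool's axes as they then stand; what a row does not reach is not made up. A row lasts 1/12 s, in which the tool goes at most 41.7 mm and 7.16 degrees, less where a joint would pass 70% of its speed; a pose out of reach is approached as far as the arm can. A call with a gripper value outside its range is refused whole. The fingers move at their own pace and stop on an object; "grip_force" is the grip in N (left out, the last holds). Time passes only in rows, so rows that do not move let the fingers close. It gives the time, the measured TCP pose, the force and the opening at its end, in the units of the state.
- ctrl.sense(): the state, without advancing time (a new reading comes with each control period).
- ctrl.capture(name): name is "scene" or "top" or "wrist"; returns a dict with "color" (384x512x3 uint8, blue, green, red), "range_z" (384x512 float32, mm along the optical axis (not along the pixel's ray), 0 where there is no reading), "fx", "fy", "cx", "cy" (pixels), "dist_coeffs" ([k1, k2, p1, p2, k3] as OpenCV has them; the pictures are not rectified), "cam_to_world" (4x4, takes a point from camera to world coordinates); the wrist camera has in their place "tool_from_camera" (4x4, takes a point from camera to tool coordinates, whose origin is the TCP and whose axes are the flange's). Camera axes: x right, y up, looking along -z (the intrinsics and any distortion apply to the point x, -y, -z); pixel columns grow to the right and rows downward; lengths in mm; the calibration is good to about 2 mm. A picture is of the moment at which its call begins: read the wrist's pose just before it.
- ctrl.finish_job(): hands the job in, once; it reports no verdict.
The state is a dict: "time_s": time; "joints": joint angles; "dq": joint speeds; "tau": joint torques, N m; "eef_pos": TCP position; "ee_rot": TCP orientation; "force": force on the tool from outside, world axes, zero at the start; "wrist_torque": the same for the moment, N m; "grip_width": opening from 0.0 (shut) to 1.0 (fully open).
Only numpy, scipy, OpenCV 4.12 (cv2) and the standard library are available. Lean on these libraries where they do the work, as an engineer would, in place of code of your own. Each camera call takes 0.05 s, during which the arm holds its last target.

## Task

The engraver has finished a stamp: slide its amber guard door fully open, lift the wooden-handled stamp out and set it down gently, standing upright, in the blue tray. Then slide the guard fully shut again, leaving the glue, scissors and picture frame where they are.

Things in the scene. Friction and masses are not known exactly. Their poses are not given: they have to be found in the camera images.
- engraver: White desktop engraver, 310 (x) x 420 (y) x 215 mm high, fixed. Origin: centre of its underside, on the table. Seen from the robot its x points away (front faces robot), y left, z up. Its front slopes up towards the back at 30 degrees from horizontal, from x=-150, z=70 to x=70, z=197 mm. Inside: flat bed 60 mm above the table, front wall to x=-143, side walls from y=+-199, rear housing from x=72.
- opening (a point): Centre of the opening in the engraver's sloping face (its right part, closed by the guard), at engraver x=-40, y=-95, z=133.5 mm. 180 mm wide along y, about 210 mm along the slope between two track rails that stand 14 mm proud of the face. Left of it a fixed white panel. Axes as the engraver's.
- lamp (a point): Middle of the lamp bar, 28 mm thick, 400 mm long along engraver y, at engraver x=0, 325 mm above the table, on thin arms from the rear at y=+-191 mm. A vertical gripper over the guard handle or stamp hits it; a tool leaning 30 degrees, square to the sloping face (pointing along engraver +x and down), passes in front of it.
- guard (a joint): Travel in m of the amber see-through guard door: 0 fully shut, 0.18 fully open. It opens along engraver +y (left seen from the robot), level, over the fixed panel; starts shut or up to 20 mm ajar. Friction about 2 N; stays where left. Panel 190 mm wide (y), 212 mm along the slope, 6 mm thick, outer face 12 mm proud of the sloping face.
- guard_grip (a point): Grip point in the guard's black handle, a fin square to the sloping panel: 14 mm thick (along engraver y), 50 mm long up the slope, 43 mm high off the panel. Point at mid-thickness and mid-length, 24 mm off the panel, 19 mm below the fin's outer edge; at engraver x=-32, y=-95+travel, z=180 mm. Axes as the engraver's.
- stamp: Loose stamp, 60 g: base 46 x 36 x 12 mm (red underside, light wood) with a round upright wooden handle 22 mm in diameter reaching 58 mm above the underside. Origin: centre of the underside; z is up along the handle. It starts upright on the engraver's bed behind the guard, at engraver x -40 to 15, y -115 to -75 mm, any yaw.
- stamp_knob (a point): Point on the axis of the stamp's round handle, 38 mm above its underside: a good height to grip.
- tray: Blue open tray fixed on the table, 160 (x) x 140 (y) x 30 mm high, walls and floor 5 mm thick. Origin: centre of its underside; z up.
- glue: White glue bottle with orange cap, 38 mm in diameter, 100 mm tall, loose, upright; origin: centre of its underside. Leave alone.
- scissors: Scissors with pink handles lying flat, about 170 x 80 x 9 mm, loose; origin at the pivot at table height, x towards the tips. Leave alone.
- frame: White open picture frame box lying flat, 140 (x) x 180 (y) x 30 mm, loose; origin: centre of its underside. Leave alone.
Things that resemble listed ones, but are neither listed nor needed, are in the scene too. Of the things that look like the tray, the largest one is meant.

How it is judged (in metres and radians):
On the way, in this order (a step that is already met when the one before it is completed fails the run):
1. the guard is slid open, at least 150 of its 180 mm (value of joint guard above 0.15 m), for 0.2 s.
2. the stamp stands upright on the tray's floor, let go, while the guard is still open (x of stamp in the frame of tray between -0.06 and 0.06 m and y of stamp in the frame of tray between -0.05 and 0.05 m and z of stamp in the frame of tray below 0.012 m and angle between stamp's own z axis and vertical below 0.15 rad and contact force between the fingers and stamp below 0.1 N and value of joint guard above 0.05 m), for 0.2 s.
At the end, for the whole second after the job is handed in: The guard is shut to within 8 mm and at rest; the stamp stands upright (within 0.15 rad) and still on the tray's floor, its centre within 60 mm (x) and 50 mm (y) of the tray's centre (x of stamp in the frame of tray between -0.06 and 0.06 m and y of stamp in the frame of tray between -0.05 and 0.05 m and z of stamp in the frame of tray below 0.012 m and angle between stamp's own z axis and vertical below 0.15 rad and value of joint guard below 0.008 m and linear speed of stamp below 0.02 m/s and velocity of joint guard below 0.01 m/s); the robot touches nothing.
It fails at once if the stamp is dropped or knocked (it moves faster than 0.6 m/s while not gripped) (linear speed of stamp above 0.6 m/s and contact force between the fingers and stamp below 0.5 N).
It fails at once if the glue bottle is moved by more than 20 mm (distance of glue from where it was at the start of the episode above 0.02 m).
It fails at once if the pair of scissors is moved by more than 20 mm (distance of scissors from where it was at the start of the episode above 0.02 m).
It fails at once if the picture frame is moved by more than 20 mm (distance of frame from where it was at the start of the episode above 0.02 m).
It also fails if it takes over 66 s, if anything falls off the work surface, if the arm or the gripper's body presses on something with over 40 N, if the wrist force passes 120 N, or if a joint passes its speed limit or range.

## Working session

There is one attempt and no reset: what is moved stays moved. The work goes in short steps, Python scripts to look and compute and a tool call to move; the robot and the scene stay as the last step left them, time stands still between calls to the robot, and variables do not carry over. Pictures are saved under pics/ and viewed, and the job is handed in when it is done.

Besides the shell and the picture viewer there is one more tool, called after ">>>" as a command line: name --argument value ..., lists and objects as JSON in quotes. carry_out: Moves the arm, as the interface text tells. Its arguments: {"type":"object","properties":{"plan":{"type":"array"},"grip_force":{"type":"number"}},"required":["plan"]}

```bash
ls; mkdir -p pics; python3 - <<'E'
from rig import ctrl
import cv2,json,numpy as np
print(ctrl.sense())
for n in("scene","top","wrist"):
    c=ctrl.capture(n); cv2.imwrite(f"pics/{n}0.png",c["color"])
    np.savez(f"{n}0.npz",**c)
    print(n,c["fx"],c["fy"],c["cx"],c["cy"],c["dist_coeffs"],np.round(c.get("cam_to_world",c.get("tool_from_camera")),3).tolist())
E
```

```text
pics
{'time_s': 0.0, 'joints': array([ 1.11658439e+00,  3.13452591e-01,  1.49847880e+00, -9.58650099e-06,
        1.33101727e+00, -2.23447466e-01]), 'dq': array([ 1.42429182e-03,  9.16200999e-04, -9.15563440e-04,  4.62983988e-06,
       -1.08281474e-03,  2.13893279e-04]), 'tau': array([ 1.23557766e-03, -4.12262893e+01, -2.59748483e+01, -1.58913313e-04,
        4.10965935e-03,  1.10784998e-05]), 'eef_pos': array([119.97730341, 510.78664935, 204.7180805 ]), 'ee_rot': array([-2.20966965e-04,  1.15125230e-01,  9.93350755e-01, -6.41003661e-04]), 'force': array([ 0.97122532, -0.14102378, -0.44823011]), 'wrist_torque': array([-0.02127558, -0.04180043,  0.01767443]), 'grip_width': 1.0003005237214613}
scene 412.5914867518345 412.5914867518345 264.7032977346572 189.46387937174094 [-0.11999219  0.          0.          0.          0.        ] [[0.874, -0.341, 0.346, 902.85], [0.486, 0.619, -0.617, -850.869], [-0.004, 0.707, 0.707, 1034.598], [0.0, 0.0, 0.0, 1.0]]
top 455.2703653614296 455.2703653614296 257.91190706658006 192.17607985919847 [-0.14087728  0.          0.          0.          0.        ] [[-0.029, 0.986, -0.164, 287.209], [-1.0, -0.03, -0.005, -126.176], [-0.01, 0.163, 0.987, 1604.798], [0.0, 0.0, 0.0, 1.0]]
wrist 277.96612220257424 277.96612220257424 254.40371302249343 191.95794333643113 [-0.05391104  0.          0.          0.          0.        ] [[-0.001, 0.964, 0.265, 66.52], [1.0, 0.0, 0.0, -1.17], [0.0, 0.265, -0.964, -168.475], [0.0, 0.0, 0.0, 1.0]]
```

View pics/scene0.png

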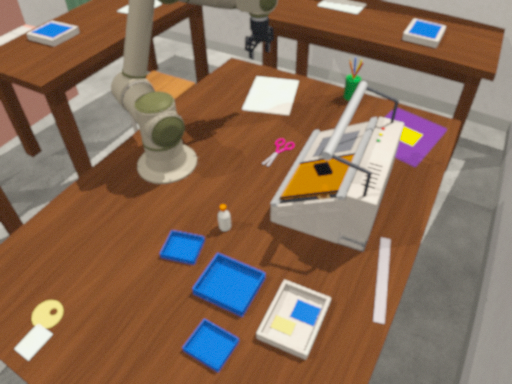

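View pics/top0.png

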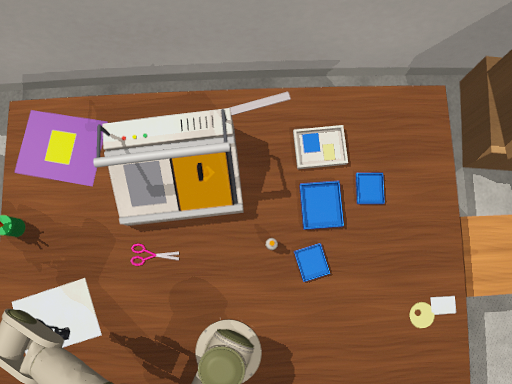

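View pics/wrist0.png

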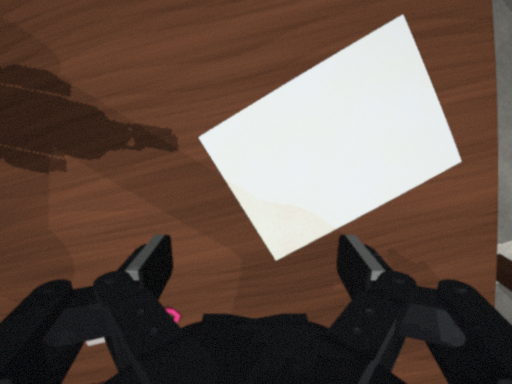

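The top view shows the engraver at about (175,165) with the guard's dark handle at (200,172). There are three blue trays, at (322,205), (370,188) and (313,262), and the one at (322,205) looks largest. The glue is at (271,244), the scissors at (155,256) and the frame at (320,147).

```bash
cat > h.py <<'E'
import numpy as np,cv2
def load(n): return dict(np.load(n+".npz"))
def K(c): return np.array([[c["fx"],0,c["cx"]],[0,c["fy"],c["cy"]],[0,0,1.]],float)
def ray(c,uv):
    p=cv2.undistortPoints(np.array(uv,float).reshape(-1,1,2),K(c),c["dist_coeffs"])[:,0]
    return np.c_[p[:,0],-p[:,1],-np.ones(len(p))]
def pt(c,uv,M=None):  # from depth
    M=c["cam_to_world"] if M is None else M
    uv=np.array(uv,float).reshape(-1,2); r=ray(c,uv)
    d=c["range_z"][np.round(uv[:,1]).astype(int),np.round(uv[:,0]).astype(int)]
    return (r*d[:,None])@M[:3,:3].T+M[:3,3]
def onz(c,uv,z,M=None):
    M=c["cam_to_world"] if M is None else M
    r=ray(c,uv)@M[:3,:3].T
    t=(z-M[2,3])/r[:,2]
    return M[:3,3]+r*t[:,None]
def proj(c,P,M=None):
    M=c["cam_to_world"] if M is None else M
    q=(np.array(P,float).reshape(-1,3)-M[:3,3])@M[:3,:3]
    q=q*[1,-1,-1]
    return cv2.projectPoints(q,np.zeros(3),np.zeros(3),K(c),c["dist_coeffs"])[0][:,0]
def crop(c,x0,y0,x1,y1,s,name):
    cv2.imwrite(name,cv2.resize(c["color"][y0:y1,x0:x1],None,fx=s,fy=s,interpolation=cv2.INTER_CUBIC))
def allpts(c,M=None):
    M=c["cam_to_world"] if M is None else M
    h,w=c["range_z"].shape
    v,u=np.mgrid[:h,:w]
    r=ray(c,np.c_[u.ravel(),v.ravel()])
    P=(r*c["range_z"].reshape(-1,1))@M[:3,:3].T+M[:3,3]
    P[c["range_z"].ravel()==0]=np.nan
    return P.reshape(h,w,3)
E
python3 - <<'E'
from h import *
c=load("top0")
crop(c,90,80,250,230,5,"pics/c1.png")
crop(c,260,110,400,290,4,"pics/c2.png")
P=allpts(c)
np.save("topP.npy",P)
hsv=cv2.cvtColor(c["color"],cv2.COLOR_BGR2HSV)
m=cv2.inRange(hsv,(100,150,60),(125,255,255))
n,l,s,ce=cv2.connectedComponentsWithStats(m)
for i in range(1,n):
    if s[i,4]>100:
        q=P[l==i]; q=q[~np.isnan(q[:,0])]
        (cx,cy),(w,h),a=cv2.minAreaRect(q[:,:2].astype(np.float32))
        print(ce[i].round(),s[i,4],"world",round(cx),round(cy),"size",round(w),round(h),round(a,1),"z",np.percentile(q[:,2],[5,50,95]).round())
E
```

```text
[311. 142.] 275 world 729 -315 size 68 56 4.0 z [ 4. 10. 16.]
[370. 188.] 847 world 555 -519 size 98 113 88.3 z [-2.  4. 20.]
[321. 205.] 1819 world 501 -339 size 167 142 2.4 z [-1.  6. 30.]
[312. 262.] 882 world 300 -297 size 109 97 15.6 z [-3.  4. 20.]
```

View pics/c1.png

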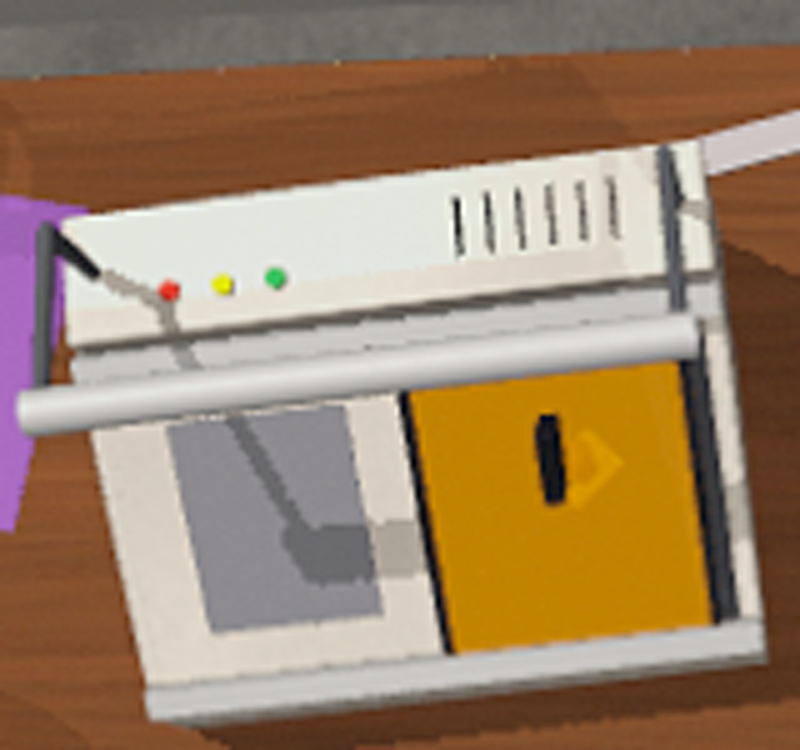

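View pics/c2.png

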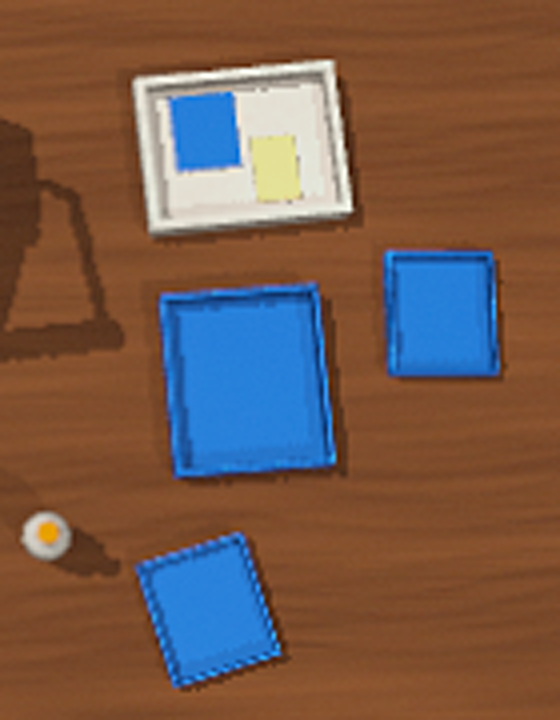

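The large tray, at (240,380) in its crop, is the 167x142 mm component at world (501,-339). The other two measure about 98x113 and 109x97 mm. Next I fit the engraver pose.

```bash
python3 - <<'E'
from h import *
P=np.load("topP.npy")
box=np.zeros(P.shape[:2],bool); box[85:230,85:245]=1
Z=P[...,2]
m=box&(Z>203)&(Z<226)
# rear top
m=cv2.morphologyEx(m.astype(np.uint8),cv2.MORPH_OPEN,np.ones((3,3)))
n,l,s,ce=cv2.connectedComponentsWithStats(m)
for i in range(1,n):
    if s[i,4]>30:
        q=P[l==i].astype(np.float32); print(s[i],cv2.minAreaRect(q[:,:2]),np.median(q[:,2]), cv2.boxPoints(cv2.minAreaRect(q[:,:2])).round().tolist())
# slope: fixed panel
for name,uv in dict(panel=(128,170),panel2=(170,200),amber=(190,195),amber2=(220,160),handle=(199,172),bezel=(175,212),lamp=(160,155)).items():
    print(name,P[uv[1],uv[0]].round(1))
# silhouette of engraver footprint
m=box&(Z>40)&(Z<230)
q=P[m][:,:2].astype(np.float32); print(cv2.minAreaRect(q),cv2.boxPoints(cv2.minAreaRect(q)).round().tolist())
# lamp
m=box&(Z>300)&(Z<360); q=P[m].astype(np.float32); r=cv2.minAreaRect(q[:,:2]); print("lamp",r,np.median(q[:,2]),cv2.boxPoints(r).round().tolist())
E
```

```text
Traceback (most recent call last):
cv2.error: OpenCV(4.12.0) /io/opencv/modules/imgproc/src/convhull.cpp:143: error: (-215:Assertion failed) total >= 0 && (depth == CV_32F || depth == CV_32S) in function 'convexHull'
```

```bash
python3 - <<'E'
from h import *
P=np.load("topP.npy")
box=np.zeros(P.shape[:2],bool); box[85:230,85:245]=1
Z=P[...,2]
def rect(m,n):
    q=np.ascontiguousarray(P[m][:,:2]).astype(np.float32).reshape(-1,1,2)
    r=cv2.minAreaRect(q); print(n,len(q),r,"z",np.median(P[m][:,2]),cv2.boxPoints(r).round().tolist())
m=box&(Z>203)&(Z<226)
m=cv2.morphologyEx(m.astype(np.uint8),cv2.MORPH_OPEN,np.ones((3,3)))
n,l,s,ce=cv2.connectedComponentsWithStats(m)
for i in range(1,n):
    if s[i,4]>30: rect(l==i,"rear%d"%i)
for name,uv in dict(panel=(128,170),panel2=(170,200),amber=(190,195),amber2=(220,160),handle=(199,172),bezel=(175,212),lamp=(160,155)).items():
    print(name,P[uv[1],uv[0]].round(1))
rect(box&(Z>40)&(Z<230),"foot")
rect(box&(Z>300)&(Z<360),"lamp")
E
```

```text
rear1 3157 ((734.93212890625, 183.9562530517578), (93.2784194946289, 390.8188171386719), 4.83917236328125) z 215.2467628782549 [[672.0, 375.0], [705.0, -15.0], [798.0, -7.0], [765.0, 383.0]]
rear2 79 ((771.0722045898438, -31.82431411743164), (55.44544219970703, 16.436038970947266), 7.571493625640869) z 215.65584445275545 [[743.0, -27.0], [745.0, -44.0], [800.0, -36.0], [797.0, -20.0]]
rear3 47 ((723.1420288085938, -33.201446533203125), (13.406238555908203, 29.927675247192383), 88.90148162841797) z 214.5155012566113 [[708.0, -40.0], [738.0, -40.0], [738.0, -27.0], [708.0, -26.0]]
rear10 31 ((674.5967407226562, 237.09552001953125), (30.81190299987793, 11.17349624633789), 89.93250274658203) z 208.2967275635683 [[669.0, 222.0], [680.0, 222.0], [680.0, 252.0], [669.0, 253.0]]
rear12 84 ((666.0286254882812, 338.0638427734375), (15.232091903686523, 70.31964874267578), 0.418717622756958) z 206.41669159063736 [[658.0, 373.0], [659.0, 303.0], [674.0, 303.0], [673.0, 373.0]]
panel [611.7 303.7 169.5]
panel2 [519.6 178.6  96.9]
amber [531.2 107.2 117.8]
amber2 [635.1   1.  168. ]
handle [591.   65.6 198.1]
bezel [479.4 163.   89. ]
lamp [616.2 161.1 332.1]
foot 11823 ((622.327880859375, 160.4008331298828), (321.9646911621094, 422.2193908691406), 4.431251525878906) z 156.39916837898636 [[446.0, 358.0], [478.0, -63.0], [799.0, -38.0], [767.0, 383.0]]
lamp 1555 ((674.0888671875, 164.18698120117188), (139.1942901611328, 397.5098876953125), 4.785765647888184) z 335.6693663082997 [[588.0, 356.0], [621.0, -40.0], [760.0, -28.0], [727.0, 368.0]]
```

```bash
cat > eng.py <<'E'
from h import *
def RT(x,y,a):
    c,s=np.cos(a),np.sin(a); T=np.eye(4); T[:2,:2]=[[c,-s],[s,c]]; T[:2,3]=x,y; return T
def wire():
    L=[]
    def b(*p): 
        for i in range(len(p)-1): L.append((p[i],p[i+1]))
    for y in(-210,210): b((-150,y,0),(-150,y,70),(70,y,197),(70,y,215),(155,y,215),(155,y,0),(-150,y,0))
    for x,z in((-150,0),(-150,70),(70,197),(70,215),(155,215),(155,0)): b((x,-210,z),(x,210,z))
    b((0,-200,325),(0,200,325))
    b((-131,-185,81),(51,-185,186),(51,-5,186),(-131,-5,81),(-131,-185,81))
    return L
def draw(c,T,col=(0,255,0),s=1,off=(0,0),img=None):
    im=img
    for a,b in wire():
        q=np.linspace(a,b,8)@T[:3,:3].T+T[:3,3]
        p=((proj(c,q)-off+0.5)*s).astype(int)
        cv2.polylines(im,[p.reshape(-1,1,2)],False,col,1,cv2.LINE_AA)
    return im
E
python3 - <<'E'
from eng import *
c=load("top0"); s=load("scene0")
for k,uv in (("rl",(102,123.6)),("rr",(230.6,107.6)),("hfr",(233,134)),("hfl",(103.3,148.5))):
    print(k,onz(c,[uv],215).round(1))
a=onz(c,[(102,123.6)],215)[0];b=onz(c,[(230.6,107.6)],215)[0]
d=a-b; yaw=np.arctan2(-d[0],d[1]); mid=(a+b)/2
T=RT(mid[0]-155*np.cos(yaw),mid[1]-155*np.sin(yaw),yaw); print(np.degrees(yaw),T[:2,3],np.linalg.norm(d))
im=cv2.resize(c["color"][80:230,90:250],None,fx=5,fy=5,interpolation=cv2.INTER_CUBIC)
cv2.imwrite("pics/o1.png",draw(c,T,s=5,off=(90,80),img=im))
im=cv2.resize(s["color"][70:260,250:420],None,fx=3.2,fy=3.2,interpolation=cv2.INTER_CUBIC)
cv2.imwrite("pics/o2.png",draw(s,T,s=3.2,off=(250,70),img=im))
E
```

```text
rl [[759.2 381.4 215. ]]
rr [[795.7 -39.4 215. ]]
hfr [[707.1 -45.5 215. ]]
hfl [[675.1 373.6 215. ]]
4.956003667019673 [623.03051935 157.63879474] 422.3520057550677
```

View pics/o1.png

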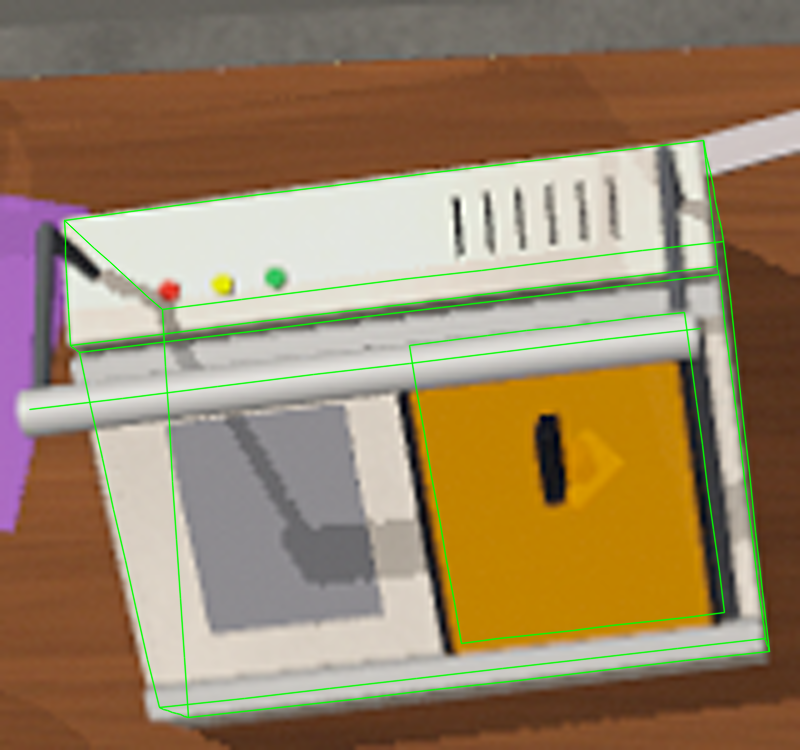

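View pics/o2.png

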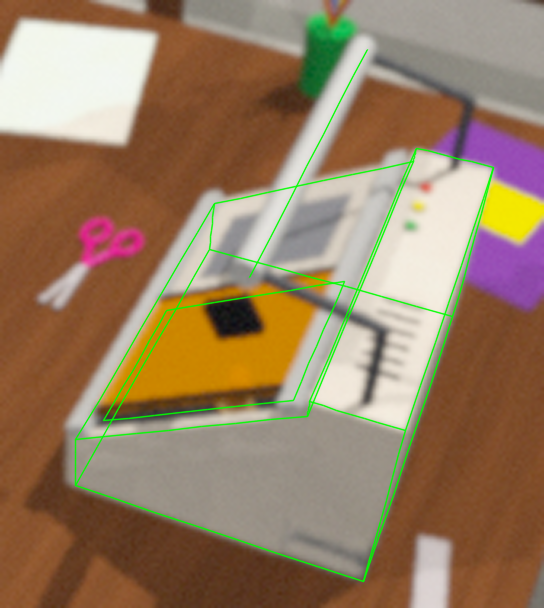

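The overlay fits within about 3 mm. The guard is slightly ajar: there is a dark gap to the right of the amber at crop (715,500). Next I measure the handle.

```bash
cat >> eng.py <<'E'
from scipy.spatial.transform import Rotation as R
T0=RT(623.0,158.5,np.radians(4.85))
def lean(T=T0,flip=1,yaw=0):
    a=np.arctan2(T[1,0],T[0,0])+yaw
    z=np.array([.5,0,-.8660254]); y=np.array([0,flip,0]); x=np.cross(y,z)
    return R.from_euler('z',a)*R.from_matrix(np.c_[x,y,z])
def cur(s): q=np.array(s["ee_rot"]); return np.array(s["eef_pos"]),R.from_quat(q[[1,2,3,0]])
def grasp(pt_e,Rt,T=T0,back=0):
    return (T@np.r_[pt_e,1])[:3]+(19-back)*Rt.as_matrix()[:,2]
def rel(p0,R0,p1,R1):
    rv=(R0.inv()*R1).as_rotvec(degrees=True)/6
    d0=R0.inv().apply(p1-p0); d1=R1.inv().apply(p1-p0)
    print("turn(units)",rv.round(2),"n>=",np.linalg.norm(rv)*6/7.16,"| shift before-turn axes",d0.round(1)," after-turn axes",d1.round(1),"dist",np.linalg.norm(p1-p0).round())
E
python3 - <<'E'
from eng import *
from rig import ctrl
c=load("top0");s=load("scene0")
P=np.load("topP.npy")
# handle dark pixels
g=c["color"].max(2)
m=np.zeros_like(g,bool); m[160:184,194:206]=1
m&=(g<40); q=P[m]; q=q[q[:,2]>180]
e=(q-[*T0[:3,3]])@T0[:3,:3]
print(len(q),np.median(e,0).round(1),e.min(0).round(),e.max(0).round())
# in scene crop corners of handle
S=allpts(s); g=s["color"].max(2); m=np.zeros_like(g,bool); m[160:180,308:336]=1
m&=g<45; q=S[m]; e=(q-T0[:3,3])@T0[:3,:3]; e=e[(e[:,2]>150)&(e[:,2]<210)]
print("scene",len(e),np.median(e,0).round(1),e.min(0).round(),e.max(0).round())
# predict handle outer edge px for t=0
for t in(0,5,10,15):
    o=np.array([[-41.5-21.6,-95+t,196.5-12.5],[-41.5+21.6,-95+t,196.5+12.5]])
    w=o@T0[:3,:3].T+T0[:3,3]
    print(t,((proj(c,w)-[90,80]+.5)*5).round().tolist(),((proj(s,w)-[250,70]+.5)*3.2).round().tolist())
# amber edges: guard y range
for uv in((453,653),(712,625),(412,393)): 
    px=np.array(uv)/5-.5+[90,80]; w=onz(c,[px],0)
    # intersect with guard outer plane in engraver
    o=c["cam_to_world"][:3,3]; d=w[0]-o; oe=T0[:3,:3].T@(o-T0[:3,3]); de=T0[:3,:3].T@d
    n=np.array([-.5,0,.866]); p0=np.array([-40,0,133.5])+12*n
    k=((p0-oe)@n)/(de@n); print(uv,(oe+k*de).round(1))
p,r=cur(ctrl.sense())
R1=lean(); p1=grasp([-32,-90,180],R1,back=110)
print(p,p1); rel(p,r,p1,R1)
E
```

```text
65 [-39.4 -92.  197.3] [-61. -99. 182.] [ -7. -86. 212.]
scene 117 [-33.9 -99.8 184.1] [ -59. -105.  160.] [ -9. -96. 207.]
0 [[562.0, 502.0], [550.0, 427.0]] [[207.0, 306.0], [252.0, 299.0]]
5 [[554.0, 503.0], [543.0, 428.0]] [[208.0, 303.0], [253.0, 296.0]]
10 [[546.0, 503.0], [535.0, 429.0]] [[210.0, 300.0], [255.0, 292.0]]
15 [[539.0, 504.0], [527.0, 430.0]] [[212.0, 297.0], [256.0, 289.0]]
(453, 653) [-138.5   -1.4   90.5]
(712, 625) [-139.3 -177.3   90. ]
(412, 393) [ 20.   -4.4 182. ]
[120.01296015 510.87933771 204.87601173] [553.38675938  62.26982416 258.8083117 ]
turn(units) [-0.8  -4.96 -2.94] n>= 4.878730704904351 | shift before-turn axes [-524.5 -337.7  -53.7]  after-turn axes [-368.1 -483.6  150.2] dist 626.0
```

>>> carry_out --plan '[[85,[0,0,-10],[-0.13,-0.83,-0.49]],[85,[0,0,-10],[-0.13,-0.83,-0.49]],[85,[0,0,-10],[-0.13,-0.83,-0.49]],[85,[0,0,-10],[-0.13,-0.83,-0.49]],[85,[0,0,-10],[-0.13,-0.83,-0.49]],[85,[0,0,-10],[-0.13,-0.83,-0.49]]]'

```text
time_s: 0.65
eef_pos: [107.0, 511.1, 264.0]
ee_rot: [0.262, -0.042, 0.964, 0.011]
force: [0.6, -0.6, 0.2]
grip_width: 0.992
```

```bash
python3 - <<'E'
from eng import *
from rig import ctrl
p,r=cur(ctrl.sense())
R1=lean(); p1=grasp([-32,-93,180],R1,back=130)
print(p,p1); rel(p,r,p1,R1)
E
```

```text
[106.99231912 511.07401276 263.96736696] [543.67620704  58.43509163 276.12881976]
turn(units) [0.   0.06 0.02] n>= 0.05486481738480696 | shift before-turn axes [-347.4 -488.8  190. ]  after-turn axes [-349.8 -487.9  187.9] dist 629.0
```

>>> carry_out --plan '[[85,[-20.5,-28.7,11.1],[0,0,0]],[85,[-20.5,-28.7,11.1],[0,0,0]],[85,[-20.5,-28.7,11.1],[0,0,0]],[85,[-20.5,-28.7,11.1],[0,0,0]],[85,[-20.5,-28.7,11.1],[0,0,0]],[85,[-20.5,-28.7,11.1],[0,0,0]],[85,[-20.5,-28.7,11.1],[0,0,0]],[85,[-20.5,-28.7,11.1],[0,0,0]],[85,[-20.5,-28.7,11.1],[0,0,0]],[85,[-20.5,-28.7,11.1],[0,0,0]],[85,[-20.5,-28.7,11.1],[0,0,0]],[85,[-20.5,-28.7,11.1],[0,0,0]],[85,[-20.5,-28.7,11.1],[0,0,0]],[85,[-20.5,-28.7,11.1],[0,0,0]],[85,[-20.5,-28.7,11.1],[0,0,0]],[85,[-20.5,-28.7,11.1],[0,0,0]],[85,[-20.5,-28.7,11.1],[0,0,0]],[85,[0,0,0],[0,0,0]]]'

```text
time_s: 2.15
eef_pos: [545.8, 53.5, 274.8]
ee_rot: [0.26, -0.039, 0.965, 0.009]
force: [-0.6, 0.5, -0.6]
grip_width: 0.993
```

```bash
cat > wr.py <<'E'
from eng import *
from rig import ctrl
def wcap(n):
    s=ctrl.sense(); c=ctrl.capture("wrist"); p,r=cur(s)
    M=np.eye(4); M[:3,:3]=r.as_matrix(); M[:3,3]=p
    c["cam_to_world"]=M@c["tool_from_camera"]
    np.savez(n+".npz",**c); cv2.imwrite(f"pics/{n}.png",c["color"]); print(p.round(1),s["joints"].round(2),s["force"].round(1)); return c
E
python3 - <<'E'
from wr import *
c=wcap("w1")
for y in(-93,):
  w=np.array([[-41.5-21.6,y,184],[-41.5+21.6,y,209],[-41.5,y,196.5]])@T0[:3,:3].T+T0[:3,3]
  print(proj(c,w).round(1))
p,r=cur(ctrl.sense()); R1=lean(); rel(p,r,grasp([-32,-93,180],R1),R1)
E
```

```text
[545.8  53.5 274.8] [-0.18  0.02  1.76  0.17  0.86 -1.91] [-0.6  0.5 -0.6]
[[261.6 161.1]
 [261.5 211.6]
 [261.6 187. ]]
turn(units) [-0.03  0.01 -0.03] n>= 0.035743932239276015 | shift before-turn axes [ -0.6   3.3 128.6]  after-turn axes [ -0.7   2.9 128.6] dist 129.0
```

View pics/w1.png

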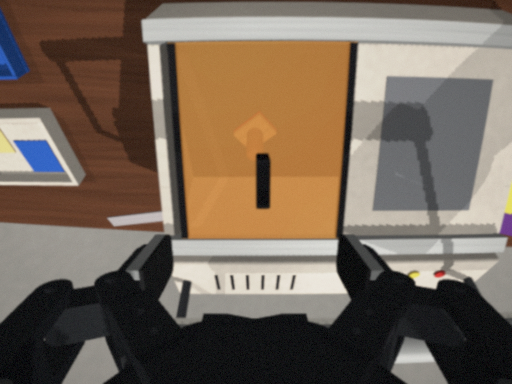

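The wrist view shows the handle fin at (263,181), within about 1–3 mm of prediction, and the stamp faintly through the guard at (255,130). I'm descending onto the handle.

>>> carry_out --plan '[[85,[0.5,1,22],[0,0,0]],[85,[0.5,1,22],[0,0,0]],[85,[0.5,1,22],[0,0,0]],[85,[0.5,1,22],[0,0,0]],[60,[0,0,22],[0,0,0]],[40,[0,0,17],[0,0,0]],[25,[0,0,0],[0,0,0]],[20,[0,0,0],[0,0,0]],[20,[0,0,0],[0,0,0]]]' --grip_force 25

```text
time_s: 2.95
eef_pos: [604.2, 67.5, 165.7]
ee_rot: [0.26, -0.041, 0.965, 0.01]
force: [-0.7, -0.4, -0.3]
grip_width: 0.292
```

```bash
python3 - <<'E'
from wr import *
c=wcap("w2")
p,r=cur(ctrl.sense()); R1=lean(); rel(p,r,grasp([-32,-92,180],R1),R1)
print(ctrl.sense()["grip_width"])
E
```

```text
[604.2  67.5 165.7] [-0.13  0.27  1.78  0.19  0.59 -1.92] [-0.7 -0.4 -0.3]
turn(units) [-0.01  0.04  0.01] n>= 0.0334683409594839 | shift before-turn axes [-2.1 -2.7  4.1]  after-turn axes [-2.1 -2.8  4.1] dist 5.0
0.238333469837523
```

View pics/w2.png

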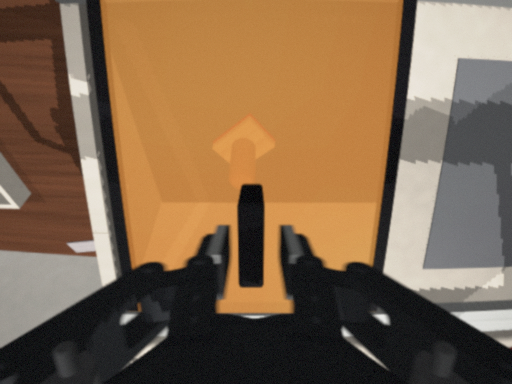

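The handle (251, rows 185–288) sits between the fingertips at (228, ~255) and (283, ~255), about 1.5 mm left of centre. I'll nudge the tool and close.

>>> carry_out --plan '[[20,[4,-1.5,2],[0,0,0]],[14,[0,0,0],[0,0,0]],[8,[0,0,0],[0,0,0]],[8,[0,0,0],[0,0,0]],[8,[0,0,0],[0,0,0]],[8,[0,0,0],[0,0,0]],[8,[0,0,0],[0,0,0]]]' --grip_force 30

```text
time_s: 3.58
eef_pos: [601.4, 65.2, 161.1]
ee_rot: [0.259, -0.041, 0.965, 0.01]
force: [-7.0, -1.5, 4.0]
grip_width: 0.157
```

```bash
python3 - <<'E'
from wr import *
p,r=cur(ctrl.sense()); g=p-19*r.as_matrix()[:,2]; print(((g-T0[:3,3])@T0[:3,:3]).round(1)); print((T0[:3,:3].T@r.as_matrix()).round(4))
E
```

```text
[-38.9 -91.1 177.5]
[[-8.654e-01  4.000e-04  5.011e-01]
 [-2.000e-04  1.000e+00 -1.200e-03]
 [-5.011e-01 -1.200e-03 -8.654e-01]]
```

>>> carry_out --plan '[[8,[0,4,0],[0,0,0]],[8,[0,8,0],[0,0,0]],[8,[0,12,0],[0,0,0]],[8,[0,12,0],[0,0,0]],[8,[0,12,0],[0,0,0]],[8,[0,12,0],[0,0,0]],[8,[0,12,0],[0,0,0]],[8,[0,12,0],[0,0,0]],[8,[0,12,0],[0,0,0]],[8,[0,12,0],[0,0,0]],[8,[0,12,0],[0,0,0]],[8,[0,12,0],[0,0,0]],[8,[0,12,0],[0,0,0]],[8,[0,8,0],[0,0,0]],[8,[0,4,0],[0,0,0]],[8,[0,0,0],[0,0,0]]]'

```text
time_s: 4.92
eef_pos: [588.1, 221.7, 161.1]
ee_rot: [0.259, -0.041, 0.965, 0.011]
force: [-7.8, 1.8, 5.1]
grip_width: 0.152
```

```bash
python3 - <<'E'
from wr import *
p,r=cur(ctrl.sense()); g=p-19*r.as_matrix()[:,2]; print(((g-T0[:3,3])@T0[:3,:3]).round(1)); print((T0[:3,:3].T@r.as_matrix()).round(4))
print(ctrl.sense()["force"], ctrl.sense()["grip_width"])
E
```

```text
[-39.   65.9 177.5]
[[-8.653e-01 -3.000e-04  5.012e-01]
 [-7.000e-04  1.000e+00 -6.000e-04]
 [-5.012e-01 -8.000e-04 -8.653e-01]]
[-7.75828734  1.75218887  5.0523286 ] 0.1519626629629785
```

>>> carry_out --plan '[[8,[0,4,0],[0,0,0]],[8,[0,4,0],[0,0,0]],[8,[0,4,0],[0,0,0]],[8,[0,2,0],[0,0,0]],[8,[0,2,0],[0,0,0]],[8,[0,0,0],[0,0,0]]]'

```text
time_s: 5.42
eef_pos: [586.8, 236.9, 161.1]
ee_rot: [0.259, -0.041, 0.965, 0.01]
force: [-8.1, -0.3, 6.4]
grip_width: 0.15
```

```bash
python3 - <<'E'
from wr import *
c=wcap("w3"); t=ctrl.capture("top"); np.savez("top1.npz",**t); crop(t,90,80,250,230,5,"pics/c3.png")
p,r=cur(ctrl.sense()); g=p-19*r.as_matrix()[:,2]; print(((g-T0[:3,3])@T0[:3,:3]).round(1))
E
```

```text
[586.8 236.9 161.1] [ 0.23  0.34  1.69 -0.13  0.6  -1.33] [-8.1 -0.3  6.4]
[-39.   81.2 177.5]
```

View pics/w3.png

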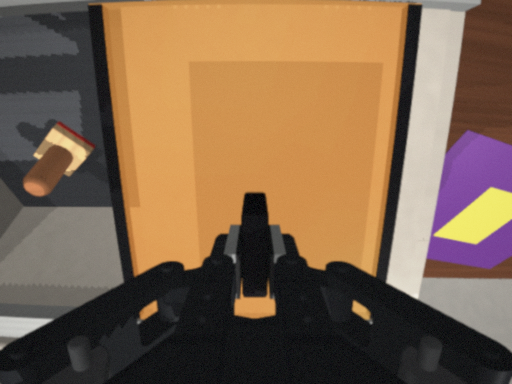

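View pics/c3.png

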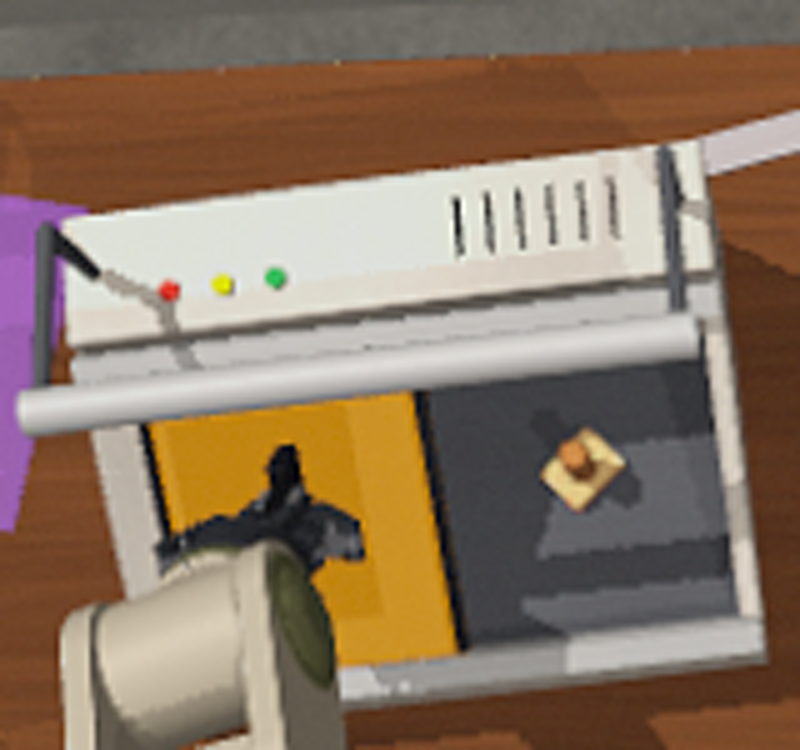

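The stamp is now exposed at about (63,158) in the wrist view and (580,460) in the top crop, yawed roughly 40°. I'll creep a little further towards the end stop.

>>> carry_out --plan '[[8,[0,2,0],[0,0,0]],[8,[0,1.5,0],[0,0,0]],[8,[0,0,0],[0,0,0]]]'

```text
time_s: 5.77
eef_pos: [586.5, 240.2, 161.1]
ee_rot: [0.259, -0.041, 0.965, 0.01]
force: [-8.5, -2.1, 6.4]
grip_width: 0.154
```

```bash
python3 - <<'E'
from eng import *
t=load("top1"); P=allpts(t)
m=np.zeros(P.shape[:2],bool); m[160:184,195:220]=1
m&=(P[...,2]>64)
e=(P-T0[:3,3])@T0[:3,:3]
k=m&(P[...,2]>106)&(P[...,2]<130); print("knob top",k.sum(),np.median(P[k],0).round(1),np.median(e[k],0).round(1),e[k].min(0).round(),e[k].max(0).round())
k=m&(P[...,2]>67)&(P[...,2]<80); print("base",k.sum(),np.median(e[k],0).round(1),np.unique(0)); 
r=cv2.minAreaRect(e[m&(P[...,2]>67)][:,:2].astype(np.float32).reshape(-1,1,2)); print(r)
# picked: knob top centre at crop (575,452)?; base outline corners crop
for uv in((572,449),(577,447)):
    print(uv,((onz(t,[np.array(uv)/5-.5+[90,80]],118)-T0[:3,3])@T0[:3,:3]).round(1))
for uv in((541,475),(580,509),(626,464),(588,430)):
    print(uv,((onz(t,[np.array(uv)/5-.5+[90,80]],72)-T0[:3,3])@T0[:3,:3]).round(1))
w=load("w3")
for uv in((42,183),):
    print("wrist knobtop",((onz(w,[uv],118)-T0[:3,3])@T0[:3,:3]).round(1))
crop(w,0,100,110,210,6,"pics/c4.png")
E
```

```text
knob top 37 [610.9  56.1 116.6] [ -20.8 -101.   116.6] [ -30. -111.  111.] [ -9. -90. 126.]
base 88 [ -23.4 -100.6   72.7] [0]
((-1.869009017944336, -103.63093566894531), (53.82593536376953, 98.73241424560547), 45.529109954833984)
(572, 449) [[-14.3 -97.7 118. ]]
(577, 447) [[ -13.4 -101.1  118. ]]
(541, 475) [[-19.4 -69.7  72. ]]
(580, 509) [[-46.3 -94.4  72. ]]
(626, 464) [[ -18.6 -128.9   72. ]]
(588, 430) [[   8.4 -105.1   72. ]]
wrist knobtop [[-24.3 -89.8 118. ]]
```

View pics/c4.png

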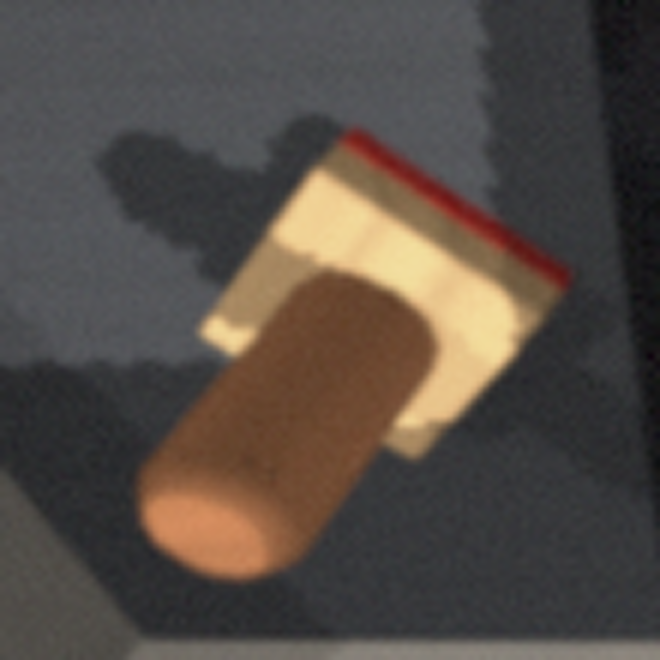

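>>> carry_out --plan '[[8,[0,1.5,0],[0,0,0]],[8,[0,1.5,0],[0,0,0]],[8,[0,0,0],[0,0,0]]]'

```text
time_s: 6.02
eef_pos: [586.4, 241.2, 161.0]
ee_rot: [0.259, -0.041, 0.965, 0.009]
force: [-10.0, -14.3, 8.5]
grip_width: 0.155
```

```bash
python3 - <<'E'
from eng import *
w=load("w3")
print(((onz(w,[(35,187.5)],116.5)-T0[:3,3])@T0[:3,:3]).round(1))
P=allpts(w); e=(P-T0[:3,3])@T0[:3,:3]
for uv in((35,187),(33,189),(50,165)): print(e[uv[1],uv[0]].round(1))
E
```

```text
[[ -17.8 -100.5  116.5]]
[-20.1 -98.1 118.3]
[ -17.5 -101.6  117.9]
[-25.9 -93.1  97.6]
```

The end stop is reached: force y is −14 N and the reading is y_e≈85.6, against 85 expected. I'll release and back off.

>>> carry_out --plan '[[40,[0,-1,0],[0,0,0]],[40,[0,0,0],[0,0,0]],[45,[0,0,0],[0,0,0]],[50,[0,0,-10],[0,0,0]],[50,[0,0,-25],[0,0,0]],[50,[0,0,-30],[0,0,0]],[50,[0,0,-30],[0,0,0]],[50,[0,0,-15],[0,0,0]],[50,[0,0,0],[0,0,0]]]'

```text
time_s: 6.77
eef_pos: [531.9, 238.3, 260.3]
ee_rot: [0.263, -0.041, 0.964, 0.011]
force: [-0.5, 1.1, 0.4]
grip_width: 0.584
```

```bash
python3 - <<'E'
from wr import *
p,r=cur(ctrl.sense()); R1=lean(); print(p,ctrl.sense()["force"]); rel(p,r,grasp([-19.5,-99.8,98],R1,back=130),R1)
E
```

```text
[531.91579655 238.31930272 260.34226009] [-0.45853365  1.06510877  0.4488482 ]
turn(units) [0.   0.08 0.  ] n>= 0.07069267345868217 | shift before-turn axes [  25.9 -187.1   61.5]  after-turn axes [  25.3 -187.    61.8] dist 199.0
```

>>> carry_out --plan '[[55,[4,-31,0],[0,0.08,0]],[55,[4,-31,0],[0,0,0]],[55,[4,-31,0],[0,0,0]],[55,[4,-31,0],[0,0,0]],[55,[4,-31,15],[0,0,0]],[55,[5,-32,20],[0,0,0]],[55,[0,0,26],[0,0,0]],[55,[0,0,0],[0,0,0]],[55,[0,0,0],[0,0,0]]]'

```text
time_s: 7.52
eef_pos: [555.8, 52.0, 189.3]
ee_rot: [0.254, -0.04, 0.966, 0.011]
force: [-0.1, 1.2, 0.6]
grip_width: 0.639
```

```bash
python3 - <<'E'
from wr import *
c=wcap("w4")
p,r=cur(ctrl.sense()); R1=lean(); rel(p,r,grasp([-19.5,-99.8,98],R1),R1)
for q in([-19.5,-99.8,118],[-19.5,-99.8,72]):
    print(proj(c,(T0@np.r_[q,1])[:3]).round(1))
crop(c,180,50,340,250,4,"pics/c5.png")
E
```

```text
[555.8  52.  189.3] [-0.18  0.13  1.87  0.22  0.65 -1.98] [-0.1  1.2  0.6]
turn(units) [-0.01 -0.07  0.01] n>= 0.05555172321170922 | shift before-turn axes [ -3.1   0.2 127.4]  after-turn axes [ -2.3   0.2 127.4] dist 127.0
[[256.6 202. ]]
[[256.3 171.2]]
```

View pics/w4.png

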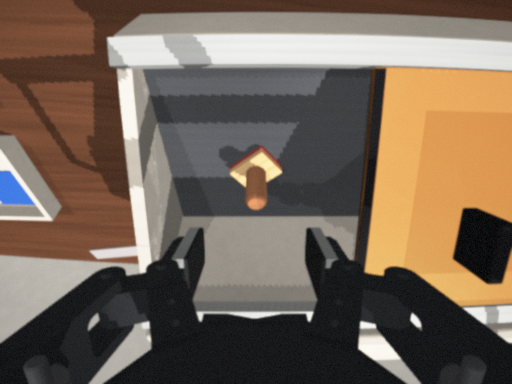

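The knob top is at (256.5,202), exactly where predicted. I'm descending and gripping gently.

>>> carry_out --plan '[[55,[-1,0,20],[0,-0.07,0]],[55,[-1,0,22],[0,0,0]],[55,[0,0,22],[0,0,0]],[55,[0,0,22],[0,0,0]],[55,[0,0,20],[0,0,0]],[50,[0,0,14],[0,0,0]],[40,[0,0,7],[0,0,0]],[35,[0,0,0],[0,0,0]],[35,[0,0,0],[0,0,0]]]'

```text
time_s: 8.32
eef_pos: [621.4, 58.0, 82.7]
ee_rot: [0.26, -0.041, 0.965, 0.01]
force: [-0.1, 0.6, 0.1]
grip_width: 0.406
```

```bash
python3 - <<'E'
from wr import *
c=wcap("w5")
p,r=cur(ctrl.sense()); R1=lean(); rel(p,r,grasp([-19.5,-99.8,98],R1),R1)
E
```

```text
[621.4  58.   82.7] [-0.15  0.42  1.81  0.29  0.41 -2.04] [-0.1  0.6  0.1]
turn(units) [-0.01  0.03  0.01] n>= 0.02597917408056092 | shift before-turn axes [0.7 0.5 1.3]  after-turn axes [0.7 0.5 1.3] dist 2.0
```

View pics/w5.png

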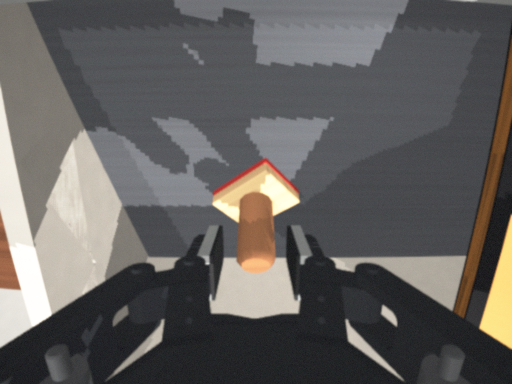

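The knob (256,~240) is centred between the pads at (217) and (292). I'm closing on it.

>>> carry_out --plan '[[30,[0,0.5,1],[0,0,0]],[24,[0,0,0],[0,0,0]],[15,[0,0,0],[0,0,0]],[15,[0,0,0],[0,0,0]],[15,[0,0,0],[0,0,0]],[15,[0,0,0],[0,0,0]],[15,[0,0,0],[0,0,0]]]' --grip_force 30

```text
time_s: 8.95
eef_pos: [622.2, 57.9, 81.7]
ee_rot: [0.26, -0.041, 0.965, 0.01]
force: [-2.5, 2.2, 7.7]
grip_width: 0.23
```

```bash
python3 - <<'E'
from wr import *
c=wcap("w6")
E
```

```text
[622.2  57.9  81.7] [-0.15  0.42  1.81  0.29  0.41 -2.04] [-2.5  2.2  7.7]
```

View pics/w6.png

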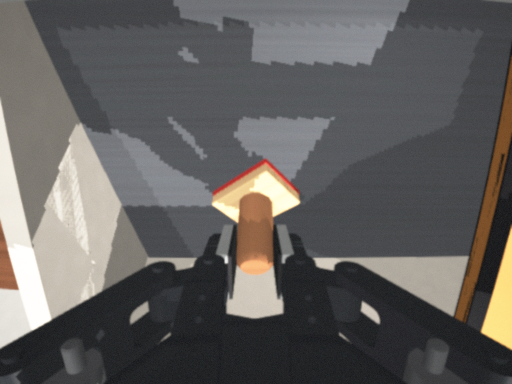

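>>> carry_out --plan '[[15,[0,0,-4],[0,0,0]],[15,[0,0,-8],[0,0,0]],[15,[0,0,-14],[0,0,0]],[15,[0,0,-18],[0,0,0]],[15,[0,0,-20],[0,0,0]],[15,[0,0,-20],[0,0,0]],[15,[0,0,-20],[0,0,0]],[15,[0,0,-20],[0,0,0]],[15,[0,0,-16],[0,0,0]],[15,[0,0,-8],[0,0,0]],[15,[0,0,0],[0,0,0]]]'

```text
time_s: 9.92
eef_pos: [547.7, 51.6, 210.5]
ee_rot: [0.26, -0.041, 0.965, 0.01]
force: [1.1, -0.3, -1.2]
grip_width: 0.228
```

```bash
python3 - <<'E'
from wr import *
c=wcap("w7")
s=ctrl.sense(); p,r=cur(s); print(s["grip_width"])
# tray refine: rim corners from top
P=np.load("topP.npy"); t=load("top0")
hsv=cv2.cvtColor(t["color"],cv2.COLOR_BGR2HSV); m=cv2.inRange(hsv,(100,150,60),(125,255,255))>0
b=np.zeros_like(m); b[175:235,295:350]=1; m&=b
q=P[m&(P[...,2]>22)]; print("rim",cv2.minAreaRect(q[:,:2].astype(np.float32).reshape(-1,1,2)),len(q))
q=P[m&(P[...,2]<12)]; print("floor",cv2.minAreaRect(q[:,:2].astype(np.float32).reshape(-1,1,2)),q.mean(0))
E
```

```text
[547.7  51.6 210.5] [-0.19  0.09  1.87  0.21  0.69 -1.98] [ 1.1 -0.3 -1.2]
0.23201988716073546
rim ((498.0526123046875, -338.2560119628906), (160.14906311035156, 140.8741455078125), 2.6100480556488037) 240
floor ((502.7684326171875, -340.14691162109375), (164.407958984375, 130.3524627685547), 2.1579742431640625) [ 498.95438914 -340.28076178    4.52201679]
```

View pics/w7.png

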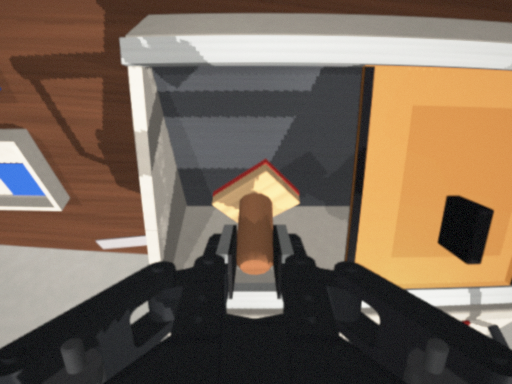

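The stamp is held, with the same image pose as before the lift. Now I compute the transfer to the large tray.

```bash
python3 - <<'E'
from wr import *
p,r=cur(ctrl.sense())
gp=np.array([622.2,57.9,81.7]); st=(T0@np.r_[-19.5,-99.8,60,1])[:3]; off=gp-st; print("TCP-stamp",off)
R1=r; pa=np.array([480,-130,230.]); rel(p,r,pa,R1)
yaw=np.radians(-35)
Rz=R.from_euler('z',yaw); R2=Rz*lean()
rel(pa,r,pa,R2)
pl=np.array([498.5,-339.5,5])+Rz.apply(off); print("place",pl)
ab=pl+[0,0,120]; rel(pa,R2,ab,R2); rel(ab,R2,pl,R2)
E
```

```text
TCP-stamp [10.19234735  0.49133642 21.7       ]
turn(units) [0. 0. 0.] n>= 0.0 | shift before-turn axes [  61.3 -175.3  -59.2]  after-turn axes [  61.3 -175.3  -59.2] dist 195.0
turn(units) [2.91 0.02 5.05] n>= 4.881636391883314 | shift before-turn axes [0. 0. 0.]  after-turn axes [0. 0. 0.] dist 0.0
place [ 507.13090117 -344.94361104   26.7       ]
turn(units) [0. 0. 0.] n>= 0.0 | shift before-turn axes [ -72.2 -172.2  137.8]  after-turn axes [ -72.2 -172.2  137.8] dist 232.0
turn(units) [0. 0. 0.] n>= 0.0 | shift before-turn axes [ 60.    0.  103.9]  after-turn axes [ 60.    0.  103.9] dist 120.0
```

>>> carry_out --plan '[[15,[4,-10,-4],[0,0,0]],[15,[7,-20,-7],[0,0,0]],[15,[8,-23,-8],[0,0,0]],[15,[8,-23,-8],[0,0,0]],[15,[8,-23,-8],[0,0,0]],[15,[8,-23,-8],[0,0,0]],[15,[8,-23,-8],[0,0,0]],[15,[7,-20,-6],[0,0,0]],[15,[3,-10,-2],[0.32,0,0.56]],[15,[0,0,0],[0.37,0,0.64]],[15,[0,0,0],[0.37,0,0.64]],[15,[0,0,0],[0.37,0,0.64]],[15,[0,0,0],[0.37,0,0.64]],[15,[0,0,0],[0.37,0,0.64]],[15,[0,0,0],[0.37,0,0.64]],[15,[0,0,0],[0.37,0.02,0.65]],[15,[0,0,0],[0,0,0]]]'

```text
time_s: 11.38
eef_pos: [480.7, -128.7, 228.3]
ee_rot: [0.249, 0.252, 0.933, -0.067]
force: [0.9, -0.8, -0.1]
grip_width: 0.227
```

```bash
python3 - <<'E'
from wr import *
c=wcap("w8"); s=ctrl.capture("scene"); cv2.imwrite("pics/s1.png",s["color"])
p,r=cur(ctrl.sense())
off=np.array([10.19,.49,21.7])
Rz=R.from_euler('z',np.radians(-35)); R2=Rz*lean()
pl=np.array([498.5,-339.5,5])+Rz.apply(off)
rel(p,r,pl+[0,0,100],R2)
E
```

```text
[ 480.7 -128.7  228.3] [-0.49 -0.04  1.95 -0.03  0.72 -1.51] [ 0.9 -0.8 -0.1]
turn(units) [ 0.02 -0.02  0.03] n>= 0.037251069752174536 | shift before-turn axes [ -62.7 -173.8  153.4]  after-turn axes [ -62.9 -173.3  153.9] dist 240.0
```

View pics/s1.png

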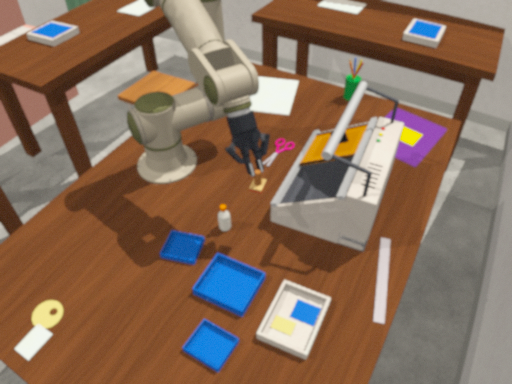

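View pics/w8.png

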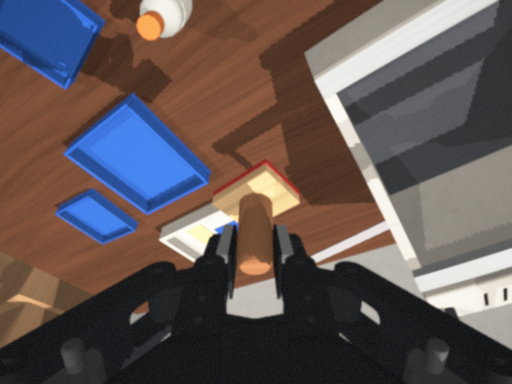

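The scene and wrist views show the stamp held upright at scene (258,184), with the large tray at wrist (138,155), the glue at (165,17) and the frame at (205,235) all clear. I'm moving above the tray.

>>> carry_out --plan '[[15,[-4,-9,8],[0.02,-0.02,0.03]],[15,[-7,-18,16],[0,0,0]],[15,[-8,-22,20],[0,0,0]],[15,[-8,-22,20],[0,0,0]],[15,[-8,-22,20],[0,0,0]],[15,[-8,-22,20],[0,0,0]],[15,[-8,-22,20],[0,0,0]],[15,[-7,-20,16],[0,0,0]],[15,[-4,-12,10],[0,0,0]],[15,[-1,-5,4],[0,0,0]],[15,[0,0,0],[0,0,0]]]'

```text
time_s: 12.4
eef_pos: [505.4, -347.2, 126.6]
ee_rot: [0.25, 0.253, 0.932, -0.068]
force: [-0.2, 0.3, -0.3]
grip_width: 0.233
```

```bash
python3 - <<'E'
from wr import *
c=wcap("w9")
p,r=cur(ctrl.sense())
off=np.array([10.19,.49,21.7])
Rz=R.from_euler('z',np.radians(-35)); R2=Rz*lean()
pl=np.array([498.5,-339.5,5])+Rz.apply(off)
rel(p,r,pl,R2)
P=allpts(c); 
hsv=cv2.cvtColor(c["color"],cv2.COLOR_BGR2HSV); m=cv2.inRange(hsv,(100,150,60),(125,255,255))
n,l,s,ce=cv2.connectedComponentsWithStats(m)
for i in range(1,n):
    if s[i,4]>3000:
        q=P[l==i]; q=q[~np.isnan(q[:,0])]; print(ce[i],cv2.minAreaRect(q[:,:2].astype(np.float32).reshape(-1,1,2)),np.percentile(q[:,2],[5,50,95]))
E
```

```text
[ 505.4 -347.2  126.6] [-0.87  0.33  1.8   0.34  0.53 -2.16] [-0.2  0.3 -0.3]
turn(units) [-0.02  0.01 -0.03] n>= 0.0295500720992457 | shift before-turn axes [49.9  1.9 87.4]  after-turn axes [49.8  1.9 87.5] dist 101.0
[253.471712    98.00186003] ((498.5787353515625, -341.0098876953125), (159.45480346679688, 138.52247619628906), 2.4484658241271973) [ 3.87754412  5.1896131  29.71838951]
[157.14505088 210.67511563] ((554.0694580078125, -519.0828247070312), (97.55269622802734, 110.2928237915039), 87.93309020996094) [ 2.31903904  3.92109804 20.07713618]
```

View pics/w9.png

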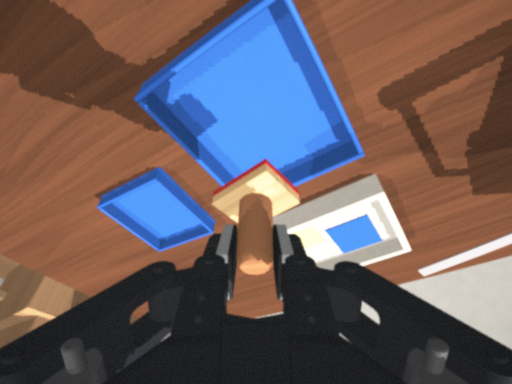

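The wrist depth confirms the tray at (498.6,-341). I'm descending to about 10 mm above the floor.

>>> carry_out --plan '[[15,[4,1,7],[0,0,0]],[15,[7,0.5,12],[0,0,0]],[15,[8,0,14],[0,0,0]],[15,[8,0,14],[0,0,0]],[15,[7,0,12],[0,0,0]],[15,[6,0,10],[0,0,0]],[15,[3,0,6],[0,0,0]],[15,[2,0,3.5],[0,0,0]],[15,[0,0,0],[0,0,0]],[15,[0,0,0],[0,0,0]]]'

```text
time_s: 13.28
eef_pos: [507.6, -345.1, 37.9]
ee_rot: [0.251, 0.253, 0.932, -0.068]
force: [0.1, -0.2, 0.6]
grip_width: 0.23
```

```bash
python3 - <<'E'
from wr import *
c=wcap("w10"); s=ctrl.capture("scene"); crop(s,180,200,320,350,4,"pics/s2.png")
p,r=cur(ctrl.sense())
off=np.array([10.19,.49,21.7])
Rz=R.from_euler('z',np.radians(-35)); R2=Rz*lean()
pl=np.array([498.5,-340,5])+Rz.apply(off)
rel(p,r,pl,R2)
E
```

```text
[ 507.6 -345.1   37.9] [-0.87  0.48  1.87  0.54  0.33 -2.38] [ 0.1 -0.2  0.6]
turn(units) [-0.02  0.03 -0.03] n>= 0.03651866029218919 | shift before-turn axes [ 6.1 -0.3  9.8]  after-turn axes [ 6.1 -0.3  9.8] dist 11.0
```

View pics/s2.png

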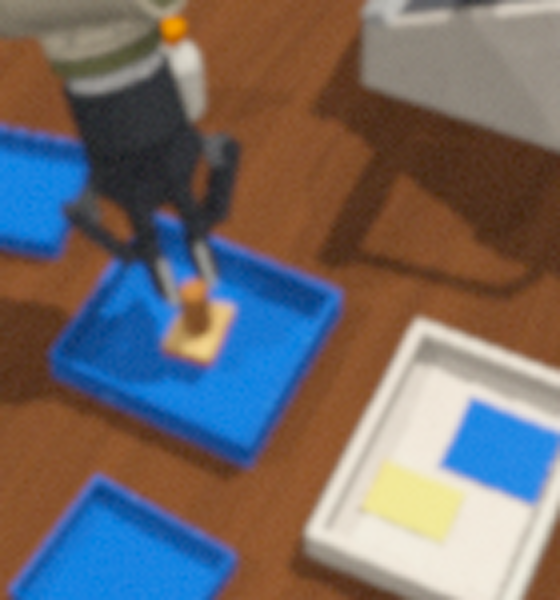

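View pics/w10.png

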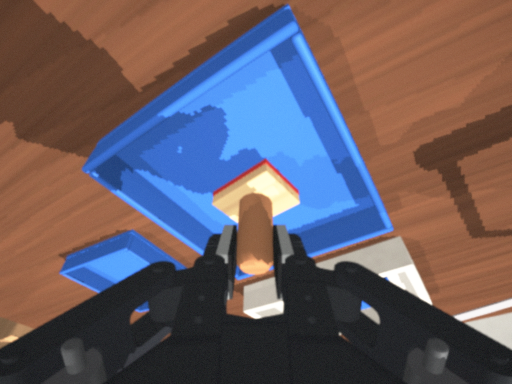

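The stamp is over the tray middle, upright (scene crop (198,320)). I'm lowering slowly.

>>> carry_out --plan '[[15,[1.5,0,2.6],[0,0,0]],[15,[1.5,0,2.6],[0,0,0]],[15,[1,0,1.73],[0,0,0]],[15,[0.5,0,0.87],[0,0,0]],[15,[0,0,0],[0,0,0]],[15,[0,0,0],[0,0,0]]]'

```text
time_s: 13.88
eef_pos: [507.3, -345.2, 28.3]
ee_rot: [0.25, 0.253, 0.932, -0.068]
force: [-0.6, -0.0, -1.0]
grip_width: 0.233
```

>>> carry_out --plan '[[15,[0.4,0,0.7],[0,0,0]],[15,[0.4,0,0.7],[0,0,0]],[15,[0,0,0],[0,0,0]],[15,[0,0,0],[0,0,0]]]'

```text
time_s: 14.22
eef_pos: [507.3, -345.2, 26.8]
ee_rot: [0.25, 0.253, 0.932, -0.068]
force: [-0.4, -0.5, 0.2]
grip_width: 0.232
```

>>> carry_out --plan '[[15,[0.35,0,0.6],[0,0,0]],[15,[0,0,0],[0,0,0]],[15,[0,0,0],[0,0,0]]]'

```text
time_s: 14.47
eef_pos: [507.7, -345.3, 26.7]
ee_rot: [0.251, 0.253, 0.932, -0.068]
force: [-0.9, 2.2, 5.4]
grip_width: 0.233
```

Contact with the floor is felt at about 5 N, at the expected height. I'm releasing slowly.

>>> carry_out --plan '[[19.5,[0,0,0],[0,0,0]],[21,[0,0,0],[0,0,0]],[23,[0,0,0],[0,0,0]],[26,[0,0,0],[0,0,0]],[30,[0,0,0],[0,0,0]],[36,[0,0,0],[0,0,0]],[42,[0,0,0],[0,0,0]],[42,[0,0,0],[0,0,0]]]' --grip_force 20

```text
time_s: 15.13
eef_pos: [507.2, -345.2, 25.9]
ee_rot: [0.25, 0.253, 0.932, -0.068]
force: [-0.0, 0.1, 0.0]
grip_width: 0.493
```

```bash
python3 - <<'E'
from wr import *
c=wcap("w11"); print(ctrl.sense()["grip_width"])
E
```

```text
[ 507.2 -345.2   25.9] [-0.87  0.51  1.88  0.58  0.31 -2.42] [-0.   0.1  0. ]
0.4929740586164705
```

View pics/w11.png

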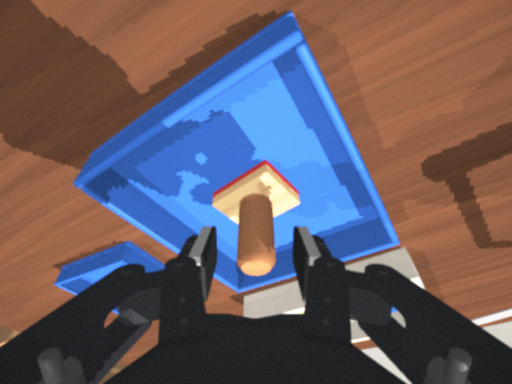

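The fingers are clear on both sides, and the stamp stands upright at (257,~225). I'm retreating along the tool axis.

>>> carry_out --plan '[[42,[0,0,-8],[0,0,0]],[42,[0,0,-15],[0,0,0]],[42,[0,0,-20],[0,0,0]],[42,[0,0,-25],[0,0,0]],[42,[0,0,-30],[0,0,0]],[42,[0,0,-30],[0,0,0]],[42,[0,0,-30],[0,0,0]],[42,[0,0,-15],[0,0,0]],[42,[0,0,0],[0,0,0]]]'

```text
time_s: 15.93
eef_pos: [432.2, -301.6, 179.4]
ee_rot: [0.253, 0.253, 0.931, -0.07]
force: [-0.8, -0.5, 1.3]
grip_width: 0.495
```

```bash
python3 - <<'E'
from wr import *
c=wcap("w12"); s=ctrl.capture("scene"); t=ctrl.capture("top")
cv2.imwrite("pics/s3.png",s["color"]); np.savez("top2.npz",**t); crop(t,90,80,250,230,5,"pics/c6.png"); cv2.imwrite("pics/t2.png",t["color"])
P=allpts(c)
b=(abs(P[...,0]-498)<55)&(abs(P[...,1]+341)<45)
k=b&(P[...,2]>56)&(P[...,2]<75); print("top",np.median(P[k],0).round(1)); k=b&(P[...,2]>13)&(P[...,2]<21); print("base",np.median(P[k],0).round(1))
p,r=cur(ctrl.sense()); print(p)
# back: over to guard handle. y_e handle ~85
R1=lean()
rel(p,r,p,R1)
pa=np.array([480,-100,260.]); rel(p,r,pa,R1)
h=np.array([601.4,65.2,161.1])
E
```

```text
[ 432.2 -301.6  179.4] [-0.94  0.07  1.97  0.35  0.63 -2.22] [-0.8 -0.5  1.3]
top [ 497.5 -340.    61.7]
base [ 492.5 -332.6   16.7]
[ 432.34171296 -301.15382042  175.17292246]
turn(units) [-2.94  0.01 -5.08] n>= 4.920518113433652 | shift before-turn axes [0. 0. 0.]  after-turn axes [0. 0. 0.] dist 0.0
turn(units) [-2.94  0.01 -5.08] n>= 4.920518113433652 | shift before-turn axes [  10.   197.6 -103.8]  after-turn axes [-98.3 196.4 -41.2] dist 223.0
```

View pics/w12.png

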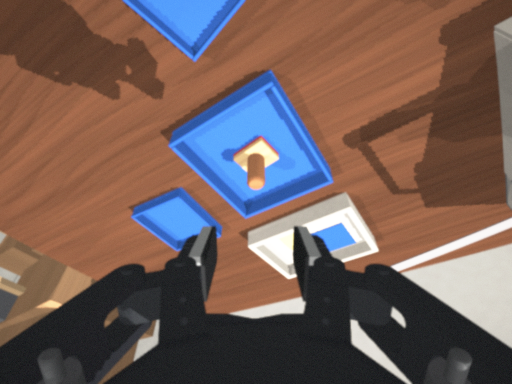

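View pics/s3.png

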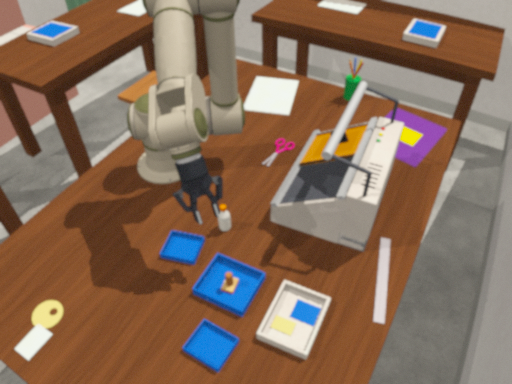

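The stamp stands upright in the large tray at about (497.5,-340), and the glue, frame and scissors are undisturbed. I'm returning to the guard handle.

>>> carry_out --plan '[[42,[1,15,-20],[0,0,0]],[42,[1,25,-20],[0,0,0]],[42,[1,30,-15],[0,0,0]],[42,[2,30,-12],[0,0,0]],[42,[2,30,-12],[0,0,0]],[42,[2,30,-12],[0,0,0]],[42,[1,25,-8],[-0.2,0,-0.3]],[42,[0,12,-4],[-0.38,0,-0.65]],[42,[0,0,0],[-0.38,0,-0.65]],[42,[0,0,0],[-0.38,0,-0.65]],[42,[0,0,0],[-0.38,0,-0.65]],[42,[0,0,0],[-0.38,0,-0.65]],[42,[0,0,0],[-0.38,0,-0.65]],[42,[0,0,0],[-0.46,0.01,-0.85]],[42,[0,0,0],[0,0,0]],[42,[0,0,0],[0,0,0]]]'

```text
time_s: 17.42
eef_pos: [479.6, -101.2, 258.7]
ee_rot: [0.259, -0.037, 0.965, 0.011]
force: [-0.1, -0.2, -0.2]
grip_width: 0.491
```

```bash
python3 - <<'E'
from wr import *
p,r=cur(ctrl.sense()); print(p,ctrl.sense()["joints"].round(2))
R1=lean()
# TCP when gripped at end stop was (586.4,241.2,161); released after -1 in y
h=np.array([586.4,240.6,161.0]); pre=h-100*R1.as_matrix()[:,2]; print(pre)
rel(p,r,pre,R1)
E
```

```text
[ 479.62146315 -101.21398469  258.70606594] [-0.65 -0.08  1.91  0.42  0.96 -2.48]
[536.57902706 236.37262922 247.60254033]
turn(units) [-0.01  0.   -0.07] n>= 0.06004356775391008 | shift before-turn axes [-65.8 332.1  51.9]  after-turn axes [-68.3 331.6  52.3] dist 343.0
```

>>> carry_out --plan '[[42,[-3,16,1],[0,0,-0.07]],[42,[-6,30,2],[0,0,0]],[42,[-6.5,32,4],[0,0,0]],[42,[-6.5,32,5],[0,0,0]],[42,[-6.5,32,5],[0,0,0]],[42,[-6.5,32,5],[0,0,0]],[42,[-6.5,32,5],[0,0,0]],[42,[-6.5,32,5],[0,0,0]],[42,[-6.5,32,6],[0,0,0]],[42,[-6.5,32,6],[0,0,0]],[42,[-5,20,6],[0,0,0]],[42,[-2,10,2],[0,0,0]],[42,[0,0,0],[0,0,0]],[42,[0,0,0],[0,0,0]]]'

```text
time_s: 18.58
eef_pos: [534.7, 238.1, 247.5]
ee_rot: [0.259, -0.043, 0.965, 0.01]
force: [0.2, -0.8, 0.5]
grip_width: 0.492
```

```bash
python3 - <<'E'
from wr import *
c=wcap("w13")
p,r=cur(ctrl.sense())
R1=lean()
h=np.array([586.4,240.6,161.0]); rel(p,r,h,R1)
w=np.array([[-41.5,85.2,196.5]])@T0[:3,:3].T+T0[:3,3]; print(proj(c,w))
E
```

```text
[534.7 238.1 247.5] [ 0.26  0.15  1.69 -0.13  0.78 -1.33] [ 0.2 -0.8  0.5]
turn(units) [-0.01  0.02  0.04] n>= 0.03498640284242139 | shift before-turn axes [ -1.2  -1.1 101. ]  after-turn axes [ -1.4  -1.2 101. ] dist 101.0
[[254.11564727 205.11852834]]
```

View pics/w13.png

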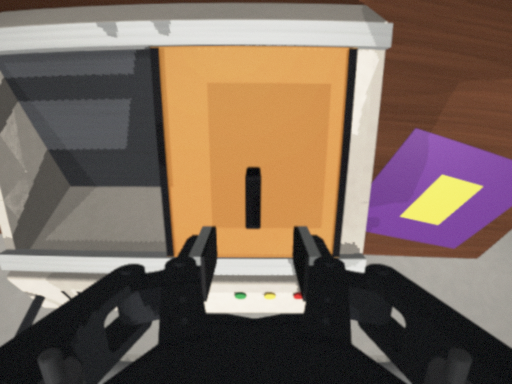

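The handle at (253.5,198) is centred between the fingers. I'm descending, gripping and checking.

>>> carry_out --plan '[[42,[0,-1,20],[0,0,0]],[42,[0,0,25],[0,0,0]],[42,[0,0,25],[0,0,0]],[42,[0,0,20],[0,0,0]],[30,[0,0,10],[0,0,0]],[20,[0,0,0],[0,0,0]],[8,[0,0,0],[0,0,0]],[8,[0,0,0],[0,0,0]],[8,[0,0,0],[0,0,0]],[8,[0,0,0],[0,0,0]],[8,[0,0,0],[0,0,0]],[8,[0,0,0],[0,0,0]]]' --grip_force 30

```text
time_s: 19.63
eef_pos: [584.9, 240.0, 161.5]
ee_rot: [0.259, -0.043, 0.965, 0.01]
force: [10.3, 0.5, -12.8]
grip_width: 0.149
```

>>> carry_out --plan '[[8,[0,-4,0],[0,0,0]],[8,[0,-8,0],[0,0,0]],[8,[0,-12,0],[0,0,0]],[8,[0,-12,0],[0,0,0]],[8,[0,-12,0],[0,0,0]],[8,[0,-12,0],[0,0,0]],[8,[0,-12,0],[0,0,0]],[8,[0,-12,0],[0,0,0]],[8,[0,-12,0],[0,0,0]],[8,[0,-12,0],[0,0,0]],[8,[0,-12,0],[0,0,0]],[8,[0,-12,0],[0,0,0]],[8,[0,-12,0],[0,0,0]],[8,[0,-12,0],[0,0,0]],[8,[0,-8,0],[0,0,0]],[8,[0,-4,0],[0,0,0]],[8,[0,0,0],[0,0,0]]]'

```text
time_s: 21.05
eef_pos: [599.2, 72.5, 161.5]
ee_rot: [0.259, -0.042, 0.965, 0.01]
force: [9.1, -1.1, -15.7]
grip_width: 0.153
```

```bash
python3 - <<'E'
from wr import *
s=ctrl.sense();p,r=cur(s); g=p-19*r.as_matrix()[:,2]; print(((g-T0[:3,3])@T0[:3,:3]).round(1),s["force"].round(1),s["grip_width"])
E
```

```text
[-40.5 -83.7 178. ] [  9.1  -1.1 -15.7] 0.15287707863433903
```

>>> carry_out --plan '[[8,[0,-3,0],[0,0,0]],[8,[0,-3,0],[0,0,0]],[8,[0,-2,0],[0,0,0]],[8,[0,-1,0],[0,0,0]],[8,[0,-1,0],[0,0,0]],[8,[0,0,0],[0,0,0]]]'

```text
time_s: 21.55
eef_pos: [599.9, 63.5, 161.5]
ee_rot: [0.259, -0.043, 0.965, 0.01]
force: [8.2, 1.2, -15.0]
grip_width: 0.149
```

```bash
python3 - <<'E'
from wr import *
s=ctrl.sense();p,r=cur(s); g=p-19*r.as_matrix()[:,2]; print(((g-T0[:3,3])@T0[:3,:3]).round(1),s["force"].round(1),s["grip_width"])
E
```

```text
[-40.5 -92.7 178. ] [  8.2   1.2 -15. ] 0.14889696291032697
```

>>> carry_out --plan '[[8,[0,-1,0],[0,0,0]],[8,[0,-1,0],[0,0,0]],[8,[0,0,0],[0,0,0]],[8,[0,0,0],[0,0,0]]]'

```text
time_s: 21.88
eef_pos: [600.1, 61.7, 161.5]
ee_rot: [0.259, -0.043, 0.965, 0.011]
force: [8.9, 2.4, -15.4]
grip_width: 0.152
```

>>> carry_out --plan '[[8,[0,-1,0],[0,0,0]],[8,[0,-0.5,0],[0,0,0]],[8,[0,0,0],[0,0,0]],[8,[0,0,0],[0,0,0]]]'

```text
time_s: 22.22
eef_pos: [600.0, 61.6, 161.5]
ee_rot: [0.259, -0.043, 0.965, 0.012]
force: [10.7, 11.4, -15.8]
grip_width: 0.151
```

The shut stop is reached: force y is +11 N, with no motion for a 1.5 mm command. That is about 180 mm from the open stop. I'll release, back off and check.

>>> carry_out --plan '[[10,[0,1,0],[0,0,0]],[16,[0,0,0],[0,0,0]],[24,[0,0,0],[0,0,0]],[36,[0,0,0],[0,0,0]],[42,[0,0,0],[0,0,0]],[42,[0,0,-10],[0,0,0]],[42,[0,0,-20],[0,0,0]],[42,[0,0,-30],[0,0,0]],[42,[0,0,-30],[0,0,0]],[42,[0,0,-30],[0,0,0]],[42,[0,0,-15],[0,0,0]],[42,[0,0,0],[0,0,0]],[42,[0,0,0],[0,0,0]]]'

```text
time_s: 23.3
eef_pos: [533.4, 55.1, 279.8]
ee_rot: [0.261, -0.043, 0.964, 0.01]
force: [0.1, 0.6, -0.6]
grip_width: 0.491
```

```bash
python3 - <<'E'
from wr import *
c=wcap("w14"); t=ctrl.capture("top"); s=ctrl.capture("scene"); cv2.imwrite("pics/t3.png",t["color"]); cv2.imwrite("pics/s4.png",s["color"])
w=np.array([[-41.5,-95+k,196.5] for k in(0,5)])@T0[:3,:3].T+T0[:3,3]; print(proj(c,w).round(1))
t0=load("top0"); d=cv2.absdiff(t0["color"],t["color"]).max(2)
for n,(x0,y0,x1,y1) in dict(glue=(258,232,284,258),sc=(125,240,185,270),frame=(290,122,350,172)).items(): print(n,(d[y0:y1,x0:x1]>40).sum())
P=allpts(t); b=(abs(P[...,0]-498)<55)&(abs(P[...,1]+341)<45); k=b&(P[...,2]>50)&(P[...,2]<80); print("knob",np.median(P[k],0).round(1))
E
```

```text
[533.4  55.1 279.8] [-0.19 -0.01  1.78  0.18  0.87 -1.93] [ 0.1  0.6 -0.6]
[[256.4 192. ]
 [261.4 192. ]]
glue 343
sc 522
frame 0
knob [ 498.3 -337.6   60.8]
```

View pics/w14.png

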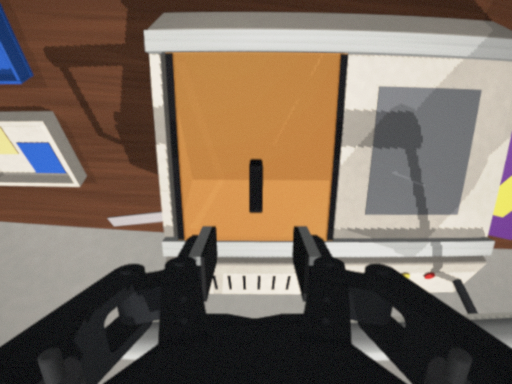

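View pics/t3.png

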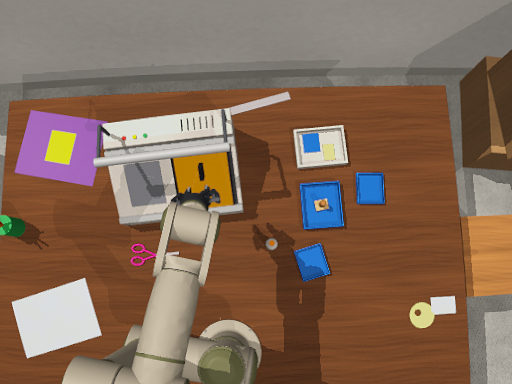

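View pics/s4.png

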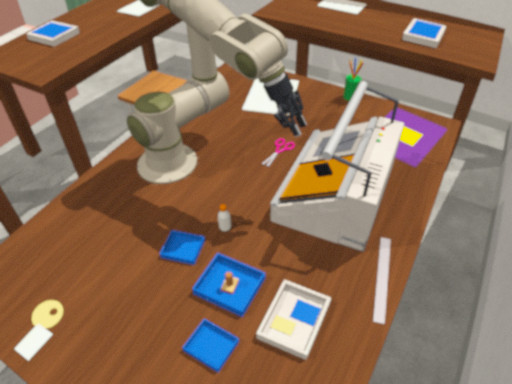

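The guard handle is at (256,187), matching the prediction for 0 mm travel (256.4). The stamp stands in the large tray at top (322,205). Glue, scissors and frame sit at their starting pixels; the differences at the glue and scissors are the arm's shadow and the arm in view. I'm handing in.

```bash
python3 -c "
from rig import ctrl
print(ctrl.finish_job()); print(ctrl.sense()['time_s'],ctrl.sense()['force'])"
```

```text
the job is handed in; nothing more can be done
None
the job is handed in; nothing more can be done
```

I slid the guard open to its end stop, lifted the stamp out and stood it in the largest blue tray. Then I slid the guard shut to its stop and handed the job in at about 23 s; no verdict is reported.

**Guard:** it stopped on −14 N when opening and +11 N when shutting, about 180 mm apart. In the last wrist picture the handle was where 0 mm of travel predicts, to within about half a pixel.

**Stamp:** it touched the tray floor at about 5 N and at the expected height. The last depth check puts its knob at (498, −338) mm, with the tray centre measured at about (498.5, −340) mm. It looked upright in the last pictures.

**Robot:** its force reading was about zero at the end, with the tool clear of everything.

**Other objects:** the frame's pixels did not change. The picture comparison did flag changes at the glue and scissors. In the pictures both stand where they began, and I put the changes down to the arm and its shadow, without measuring their positions separately.

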